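# Check the brake lever of a push bar

## Task

Check the brake on the push bar in the stand: push the long lever in towards the bar with the tips or backs of the fingers until it stops, let it come all the way out again, then push it in to its stop a second time and finish while holding it there, still, so that I can measure the gap to the bar. Only push the lever from its outer side, without forcing it: do not grip it or touch the bar behind it, and leave the short lever and the loose things lying about alone.

Things in the scene. Friction and masses are not known exactly. Their poses are not given: they have to be found in the camera images.
- stand: Fixed bench stand on the left of the table: plywood base 130 x 210 x 12 mm, two wooden posts carrying a push bar 100 mm up. Origin: on the table, 30 mm in front of the bar's axis; y along the bar (+y its left end), z up; both levers stand out in front (-x) and are pushed to +x. It is turned clockwise from above by 0.45 to 0.95 rad. Highest part: the posts' caps, 118 mm.
- bar: The push bar: steel tube 22 mm thick, 268 mm long, with a black rubber sleeve 28 mm thick and 100 mm long round its middle. Origin: the bar's centre, 100 mm above the table, at x = +30 mm of the stand; y along the bar. Not to be touched.
- brake_lever (a joint): The long lever, to be pressed: aluminium blade 130 mm long, 10 thick, 18 high (91 to 109 mm above the table). Vertical pivot near the bar's left end, 35 mm in front of its axis; it points to the stand's -y and slants outward by 0.33 rad. Value in rad: 0 = out (sprung), 0.30 = at its stop, nearly along the bar, 15 to 20 mm of air left. At the press point the spring takes 2 N to start, 5 N at the stop.
- brake_press (a point): Press point: on the long lever's outer (front) face, 95 mm from the pivot, at mid height, 100 mm above the table when the lever is out or in; it moves with the lever, about 28 mm from out to in. Its x axis is square to the blade and points inward, towards the bar; -y runs along the blade to its tip; z up.
- brake_tip (a point): The free end of the long lever, 35 mm beyond the press point.
- short_lever (a joint): The short lever, to be left alone: the same kind of blade but only 66 mm long, pivoted near the right (-y) end of the bar and pointing to the long one. Value in rad: 0 = out, 0.30 = in.
- short_tip (a point): The free end of the short lever, 100 mm above the table. It stays 25 to 32 mm from the end of the long lever.
- notched_caul: Dark notched wooden caul, 17 x 70 x 22 mm, lying loose on the stand's base board below the levers (its top 34 mm above the table). Origin: centre of its underside. Leave alone.
- maple_caul: Small pale wooden block, 18 x 74 x 14 mm, lying loose on the table nearer the robot than the stand. Origin: centre of its underside. Leave alone.
- neck_block: Pale bevelled wooden block, 48 x 188 x 26 mm, lying on the table to the right. Origin: centre of its underside. Leave alone.
- kerfed_offcut: Reddish slotted strip, 14 x 118 x 16 mm, lying at the back. Origin: centre of its underside. Leave alone.
- glue_bottle: Glue bottle, 58 mm thick, 226 mm tall, standing at the back. Origin: centre of its underside. Leave alone.
- half_round: Half-round wooden stick, 19 x 190 x 8 mm, lying behind the stand. Origin: centre of its underside. Leave alone.

How it is judged (in metres and radians):
On the way, in this order (a step that is already met when the one before it is completed fails the run):
1. the long lever is pushed in to its stop by the fingers (value of joint brake_lever above 0.27 rad and contact force between the fingers and brake_lever above 1 N), for 0.2 s.
2. the long lever is let all the way out again (value of joint brake_lever below 0.03 rad), for 0.2 s.
At the end, for the whole second after the job is handed in: After one full press and release, the fingers hold the long lever still within 0.03 rad of its stop (0.30 rad), pushing on it with more than 1 N, and the short lever is out (under 0.05 rad) (all of step 1 and velocity of joint brake_lever between -0.05 and 0.05 rad/s and value of joint short_lever below 0.05 rad); the arm keeps its last pose, push and grip.
It fails at once if the bar is touched (contact force between any of the fingers, the arm and bar above 1 N).
It fails at once if the long lever is forced (more than 50 N) (contact force between the fingers and brake_lever above 50 N).
It fails at once if the long lever is taken between the fingers or pushed with them round it (contact force between the fingers and brake_lever above 1 N and x of the grasp point in the frame of brake_press above 0.002 m and z of the grasp point in the frame of brake_press between -0.03 and 0.012 m).
It fails at once if the short lever is pressed (more than 0.08 rad) (value of joint short_lever above 0.08 rad).
It fails at once if a loose thing is moved more than 20 mm (distance of any of notched_caul, maple_caul, neck_block, kerfed_offcut, glue_bottle, half_round from where it was at the start of the episode above 0.02 m).
It also fails if it takes over 40 s, if anything falls off the work surface, if the arm or the gripper's body presses on something with over 40 N, if the wrist force passes 120 N, or if a joint passes its speed limit or range.

## Robot

A 6-joint arm with a two-finger parallel gripper is mounted at the origin on a cart in front of the work surface, level with it; the furniture and walls round the work are solid. World frame = base frame: x ahead of the robot, y to its left, z up, the work surface at z = 0. Lengths are in mm, angles in rad, forces in N, time in s.
With the tool pointing down it reaches from about 325 to 900 mm from the base axis. Payload 6.1 kg.
Tool frame: the origin (TCP) lies midway between the tips of the shut fingers; the grasp point (between the pads) lies arm.grip_depth behind it (arm.grip_depth is the distance from the TCP to the grasp point, in mm); z points along the fingers, y is the line along which they close (so a half turn about z gives the same grasp; the last joint's range is limited). The gripper opens to 85 mm and grips with 20 to 120 N. Pads are 22 mm wide; open, the fingers measure 114 mm over their backs; the gripper's body (76 mm by 85 mm) begins 54 mm behind the grasp point. The pads swing forward as they close: fully open they stand 13 mm farther back than shut.
Start: joints at [-1.264, 0.22, 1.526, -0, 1.395, -0.126], TCP at [262.126, -567.367, 193.9] pointing down, gripper open.
Joint ranges: [-2.98, 2.98], [-0.91, 2.08], [0.09, 2.57], [-1.24, 4.39], [0.2, 2.65], [-2.68, 2.68]. Speed limits (rad/s): [2.57, 2.57, 3.01, 3.14, 3.14, 3.14].

## Interface

Orientations are given as a rotation vector (axis times angle).
In Python, from bench import arm gives the robot as it stands.
- The arm moves only by the shell command python3 -m jog 'ROWS' [FORCE]. ROWS is JSON, one flat list of numbers, 5 for each row, row after row: the opening in per cent of the stroke, from 0 (shut) to 100 (fully open), then the shift along the tool's x, y, z in m, then the turn about the tool's z in rad. In form: [claw, tx, ty, tz, yaw, claw, tx, ty, tz, yaw, ...]. A call has 1 to 8 rows; each row shifts and turns the commanded pose from where the row before left it, along the tool's axes as they then stand; what a row does not reach is not made up. A row lasts 1/10 s, in which the tool goes at most 50 mm and 8.59 degrees, less where a joint would pass 70% of its speed; a pose out of reach is approached as far as the arm can. A call is refused whole if a number of a shift passes 0.05 or a number of a turn 0.15, either way. A call with a gripper value outside its range is refused whole. The fingers move at their own pace and stop on an object; FORCE is the grip in N (left out, the last holds). Time passes only in rows, so rows that do not move let the fingers close. It gives the time, the measured TCP pose, the force, the opening and the grip force at its end, in the units of the state.
- arm.read_state(): the state, without advancing time (a new reading comes with each control period).
- arm.capture(name): name is "side" or "top"; returns the picture (420x560x3 uint8, red, green, blue); there is no depth.
- arm.camera_model(name): a dict with "mtx" (3x3 intrinsics, pixels), "extrinsics" (4x4, takes a point from camera to world coordinates). Camera axes: x right, y down, z forward; pixel columns grow to the right and rows downward; lengths in mm; the calibration is good to about 2 mm. A picture is of the moment at which its call begins. camera_model takes no time and is no camera call.
- arm.close_job(): hands the job in; it is judged then, once.
Trained networks look in the newest picture that a camera, given by its name, has taken for a name from the list of things; names that differ only in an ending like _2 or _b are one class to them, and where a whole thing is asked for, a point or a joint stands for the part that bears it (a point fixed in the world has none). Each returns a list of dicts, best first, with "conf" (0 to 1); they miss things now and then, are a little off and sometimes report something else, mostly with a low value. They report only what shows in the picture. A call takes as long as a camera call.
- arm.search_frame(thing, camera): "bbox" ([left, top, width, height] in pixels, round what is visible of it).
- arm.cut_out(thing, camera): "mask" (420x560 bool, what is visible of it) and "bbox" ([left, top, width, height] in pixels, round what is visible of it).
The state is a dict: "time_s": time; "qpos": joint angles; "qd": joint speeds; "tau": joint torques, N m; "position": TCP position; "orientation": TCP orientation; "wrist_force": force on the tool from outside, world axes, zero at the start; "moment": the same for the moment, N m; "grip_width": opening from 0.0 (shut) to 1.0 (fully open); "finger_force": force on a finger pad.
Only numpy, scipy, OpenCV 4.12 (cv2) and the standard library are available. Lean on these libraries where they do the work, as an engineer would, in place of code of your own. Each camera call takes 0.05 s, during which the arm holds its last target. There are 200 camera calls.

## Working session

There is one attempt and no reset: what is moved stays moved. The work goes in short steps, Python scripts to look and compute and a shell command to move; the robot and the scene stay as the last step left them, time stands still between calls to the robot, and variables do not carry over. Pictures are saved under pics/ and viewed, at most 10 in all, crops included, and the job is handed in when it is done.

```bash
mkdir -p pics; python3 - <<'E'
from bench import arm
import cv2
for c in("top","side"):
    im=arm.capture(c); cv2.imwrite(f"pics/{c}0.png",cv2.cvtColor(im,cv2.COLOR_RGB2BGR))
    m=arm.camera_model(c); print(c,m["mtx"].round(1).tolist(),m["extrinsics"].round(3).tolist())
    for t in("brake_lever","short_lever","bar","stand","brake_press","brake_tip","short_tip"):
        r=arm.search_frame(t,c); print(t,[(x["bbox"],round(x["conf"],2)) for x in r[:2]])
s=arm.read_state(); print(s, arm.grip_depth)
E
```

```text
top [[419.7, 0.0, 274.6], [0.0, 419.7, 210.4], [0.0, 0.0, 1.0]] [[-0.013, -0.995, 0.101, 517.664], [-1.0, 0.011, -0.02, 3.169], [0.019, -0.101, -0.995, 986.216], [0.0, 0.0, 0.0, 1.0]]
brake_lever [([160.5, 204.4, 19.7, 52.3], 0.58)]
short_lever [([171.4, 268.3, 19.4, 21.7], 0.73)]
bar [([181.9, 181.3, 34.2, 128.0], 0.79)]
stand [([155.8, 179.6, 68.5, 130.1], 0.85), ([179.0, 252.0, 11.4, 32.3], 0.52)]
brake_press [([161.3, 201.4, 13.3, 57.0], 0.76), ([177.9, 253.3, 10.4, 32.1], 0.74)]
brake_tip [([158.3, 206.2, 18.7, 52.0], 0.87)]
short_tip [([169.7, 268.0, 20.6, 24.6], 0.63), ([161.6, 204.2, 17.8, 52.5], 0.21)]
side [[413.8, 0.0, 278.2], [0.0, 413.8, 207.6], [0.0, 0.0, 1.0]] [[-0.924, -0.129, 0.36, 264.899], [-0.381, 0.37, -0.847, 806.769], [-0.024, -0.92, -0.391, 458.954], [0.0, 0.0, 0.0, 1.0]]
brake_lever [([220.4, 235.5, 62.7, 24.1], 0.93)]
short_lever [([299.3, 240.3, 39.9, 12.4], 0.78), ([221.3, 235.0, 59.7, 24.2], 0.59)]
bar [([216.4, 221.2, 135.6, 25.0], 0.65)]
stand [([218.9, 218.5, 135.5, 95.1], 0.71), ([220.0, 236.0, 61.0, 23.9], 0.22)]
brake_press [([219.4, 235.1, 60.5, 23
[... 179 characters left out ...]
time_s': 0.8, 'qpos': array([-1.26407445e+00,  2.20381615e-01,  1.52647427e+00, -5.17088005e-05,
        1.39470559e+00, -1.26106115e-01]), 'qd': array([-0.00053049, -0.0004736 , -0.00071204, -0.00078985,  0.00231497,
        0.00062802]), 'tau': array([ 8.47038027e-04, -4.96781445e+01, -3.89712024e+01, -2.27219684e-04,
        6.29174137e-04, -1.43351826e-05]), 'position': array([ 262.12655354, -567.37884055,  193.92467948]), 'orientation': array([ 3.06827320e+00,  6.74596211e-01, -7.52249802e-05]), 'wrist_force': array([-0.12859774, -0.00901502, -0.530536  ]), 'moment': array([-0.03192785, -0.0561781 ,  0.027595  ]), 'finger_force': 0.0, 'grip_width': 1.0057145400018153} 18.700000000000003
```

```bash
python3 - <<'E'
import cv2
a=cv2.imread("pics/top0.png")[150:350,110:310]; b=cv2.imread("pics/side0.png")[180:330,190:390]
cv2.imwrite("pics/t1.png",cv2.resize(a,(600,600),interpolation=cv2.INTER_CUBIC)); cv2.imwrite("pics/s1.png",cv2.resize(b,(800,600),interpolation=cv2.INTER_CUBIC))
E
```

```text
(no output)
```

View pics/t1.png

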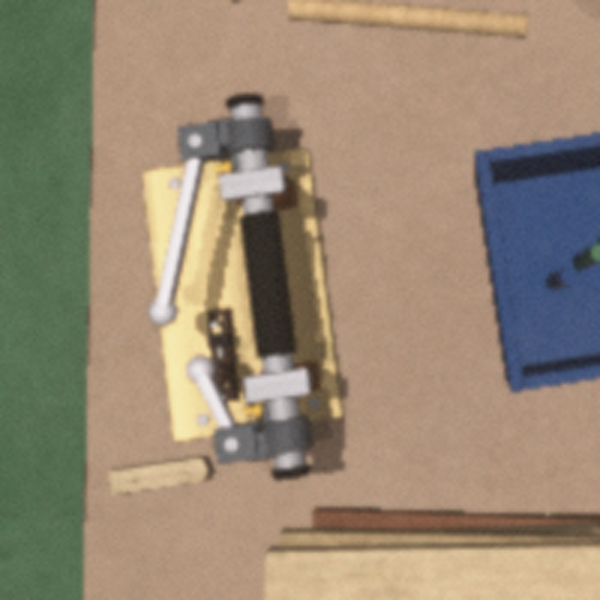

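View pics/s1.png

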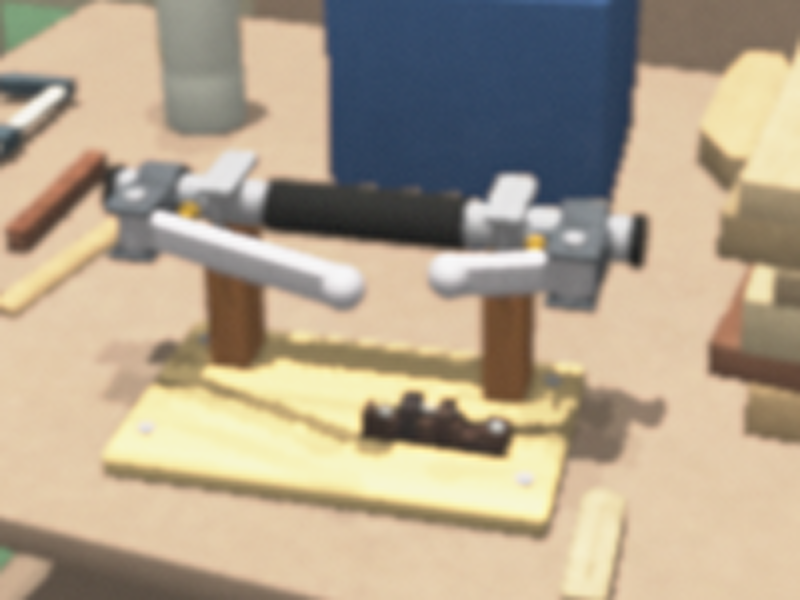

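View pics/top0.png

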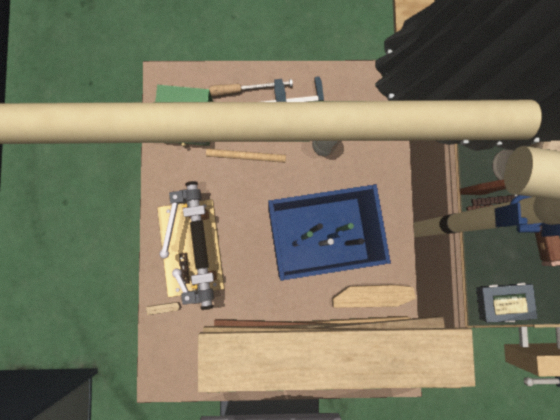

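The top view (6x crop then full) shows the stand at about col 160–215, row 185–305. The long lever runs from its pivot at about (175,197) to its tip at (164,254). The short lever's tip is at about (177,272). A boom crosses the picture at row 120 and a plank or shelf lies at rows 330–390, so I'll check the heights of both.

```bash
cat > h.py <<'E'
import numpy as np
from bench import arm
def ray(c,u,v):
    m=arm.camera_model(c);E=np.array(m["extrinsics"]);d=E[:3,:3]@np.linalg.solve(m["mtx"],[u,v,1]);return E[:3,3],d
def atz(c,u,v,z):
    o,d=ray(c,u,v);return o+d*(z-o[2])/d[2]
def tri(p,q):
    o,d=ray("top",*p);a,b=ray("side",*q)
    s=np.linalg.lstsq(np.c_[d,-b],a-o,rcond=None)[0];return (o+d*s[0]).round(1),(a+b*s[1]).round(1)
def proj(c,P):
    m=arm.camera_model(c);E=np.array(m["extrinsics"]);x=m["mtx"]@(E[:3,:3].T@(np.array(P)-E[:3,3]));return x[:2]/x[2]
E
python3 - <<'E'
from h import *
t=lambda x,y:(110+x/3-.33,150+y/3-.33)
s=lambda x,y:(190+x/4-.4,180+y/4-.4)
for n,p,q,z in [("pivot",(195,140),(167,180),112),("tipball",(161,313),(344,285),109),("shorttip",(200,369),(446,273),109),("spivot",(231,445),(580,238),112),("barL",(245,102),(112,183),105),("barR",(291,470),(640,240),105),("maple1",(112,482),(585,590),14),("maple2",(208,467),(605,495),14)]:
    print(n,atz("top",*t(*p),z).round(1),atz("side",*s(*q),z).round(1),tri(t(*p),s(*q)))
E
```

```text
pivot [638.  193.9 112. ] [639.2 163.5 112. ] (array([636. , 190.7, 126.6]), array([626. , 186.1, 124.2]))
tipball [518.4 216.6 109. ] [518.2 226.7 109. ] (array([518.4, 217.8, 104.1]), array([521.5, 219. , 104.4]))
shorttip [479.7 189.4 109. ] [480.2 201.4 109. ] (array([479.5, 190.6, 103.4]), array([483.5, 192. , 103.5]))
spivot [428.3 167.2 112. ] [432.5 155.  112. ] (array([428.9, 166.1, 118. ]), array([429.5, 166.3, 118. ]))
barL [665.7 160.6 105. ] [671.2 162.9 105. ] (array([665.9, 160.8, 103.9]), array([671. , 163.3, 105.2]))
barR [410.1 127.4 105. ] [409.5 134.5 105. ] (array([409.7, 127.9, 101.8]), array([410.9, 128.2, 101.7]))
maple1 [392.2 274.7  14. ] [395.6 271.2  14. ] (array([392.6, 273.9,  16.9]), array([394.8, 274.6,  16.8]))
maple2 [402.2 202.8  14. ] [404.2 206.   14. ] (array([402. , 203.1,  12.6]), array([404.7, 203.8,  12.4]))
```

View pics/side0.png

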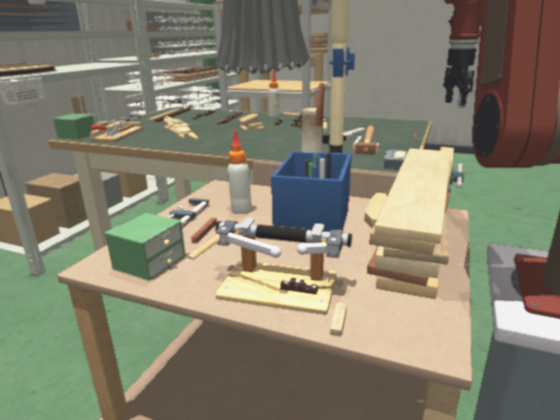

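The side view shows a board stack near the robot, a blue bin and a vertical pole behind it at col 340 with a clamp at row 60. The forearm has to avoid those on the way over, so I'll measure them.

```bash
python3 - <<'E'
from h import *
print("pole clamp",tri((518,208),(343,62)))
print("pole base",atz("top",420,228,0).round(),atz("side",337,165,0).round())
print("stack topleft near", tri((198,332),(376,238)), "other", tri((198,391),(441,246)),"right",tri((472,331),(402,150)),tri((474,385),(455,155)))
print("bin",tri((269,203),(276,163)),tri((281,278),(344,163)),tri((378,186),(290,150)))
for z in(500,600,700,800): print(z,[atz("top",u,v,z).round() for u,v in((0,124),(535,119),(540,170))], proj("side",atz("top",0,124,z)).round(),proj("side",atz("top",400,121,z)).round(),proj("side",atz("top",535,119,z)).round(), "width",38/420*(986-z))
print("tool in top",proj("top",[262,-567,194]).round(),proj("side",[262,-567,194]).round())
E
```

```text
pole clamp (array([ 578.8, -368.3,  377.9]), array([ 560.9, -372.8,  378.9]))
pole base [ 572. -361.    0.] [ 636. -635.    0.]
stack topleft near (array([361.6, 142.4, 120.5]), array([361.1, 142.3, 120.5])) other (array([249. , 141.1, 125.3]), array([254. , 141.7, 123.9])) right (array([ 359.2, -400.5,  146. ]), array([ 385., -396.,  139.])) (array([ 251.7, -405.4,  130.7]), array([ 243.3, -406.1,  133.6]))
bin (array([612.2,  -2.6, 192.7]), array([611.2,  -3. , 192.6])) (array([471.1, -23.2, 199.5]), array([463.8, -25.1, 200. ])) (array([ 647.6, -220.6,  162.5]), array([ 659.9, -216.1,  163.2]))
500 [array([672., 314., 500.]), array([ 674., -322.,  500.]), array([ 612., -324.,  500.])] [135.   2.] [274.  13.] [298.  15.] width 43.97142857142857
600 [array([641., 250., 600.]), array([ 642., -255.,  600.]), array([ 592., -256.,  600.])] [174. -80.] [280. -41.] [301. -33.] width 34.923809523809524
700 [array([609., 186., 700.]), array([ 610., -188.,  700.]), array([ 573., -189.,  700.])] [ 213. -161.] [ 288. -105.] [304. -93.] width 25.876190476190477
800 [array([577., 122., 800.]), array([ 578., -121.,  800.]), array([ 554., -122.,  800.])] [ 252. -242.] [ 298. -184.] [ 309. -169.] width 16.82857142857143
tool in top [577. 388.] [452. 122.]
```

Plan: raise the tool, shut the gripper and yaw it square with the world axes. Then go over the stack, staying short of the bin, and come round to the lever's outer (+y) side.

```bash
python3 -m jog '[0,0,0,-0.04,0.145, 0,0,0,-0.03,0.145, 0,0,0,0,0.143, 0,0.005,-0.04,0,0, 0,0.01,-0.045,0,0, 0,0.01,-0.045,0,0, 0,0.01,-0.045,0,0, 0,0,-0.045,0,0]' 20; python3 -c "
from bench import arm
s=arm.read_state();print(s['qpos'],s['orientation'])"
```

```text
time_s: 1.6
position: [297.7, -345.6, 263.9]
orientation: [3.142, 0.0, 0.001]
wrist_force: [0.2, -0.0, 0.1]
grip_width: 0.001
finger_force: 0.0
[-1.03326307e+00 -2.34854649e-01  1.84920221e+00  5.83679559e-04
  1.52680912e+00  5.37322206e-01] [3.14151644e+00 2.91399138e-04 1.13739350e-03]
```

```bash
python3 -m jog '[0,0.01,-0.045,0,0, 0,0.01,-0.045,0,0, 0,0.01,-0.045,0,0, 0,0.01,-0.045,0,0, 0,0,-0.045,0,0, 0,0,-0.045,0,0, 0,0,-0.045,0,0, 0,0,-0.045,0,0]'
```

```text
time_s: 2.4
position: [336.9, 14.2, 264.3]
orientation: [3.141, -0.001, 0.003]
wrist_force: [0.5, 0.1, -0.5]
grip_width: 0.0
finger_force: 0.0
```

```bash
python3 -m jog '[0,0.01,-0.045,0,0, 0,0.01,-0.045,0,0, 0,0.01,-0.045,0,0, 0,0.01,-0.045,0,0, 0,0.01,-0.045,0,0, 0,0.02,-0.04,0,0, 0,0.02,-0.02,0,0, 0,0,0,0,0]'; python3 -c "
from bench import arm
print(arm.read_state()['qpos'])"
```

```text
time_s: 3.2
position: [428.2, 299.8, 263.0]
orientation: [3.141, 0.003, -0.001]
wrist_force: [-0.2, 1.0, -0.2]
grip_width: -0.002
finger_force: 0.0
[ 4.59694055e-01 -6.34451986e-02  1.69876288e+00  2.90639346e-04
  1.50707683e+00  2.02824644e+00]
```

```bash
python3 -m jog '[0,0.04,0.01,0.03,0, 0,0.04,0.01,0.04,0, 0,0.037,0.01,0.04,0, 0,0,0,0.04,0, 0,0,0,0.022,0, 0,0,0,0,0]'; python3 - <<'E'
from h import *
import cv2
for c,(r,q) in {"top":(150,110),"side":(150,170)}.items():
    im=cv2.cvtColor(arm.capture(c),cv2.COLOR_RGB2BGR)[r:r+150,q:q+200]; cv2.imwrite(f"pics/{c}2.png",cv2.resize(im,(800,600),interpolation=cv2.INTER_CUBIC))
s=arm.read_state();P=s["position"];print(P,(proj("top",P)-[110,150])*4,(proj("side",P)-[170,150])*4)
E
```

```text
time_s: 3.8
position: [531.3, 267.9, 97.1]
orientation: [3.139, -0.002, -0.013]
wrist_force: [-0.2, 0.8, -0.1]
grip_width: 0.001
finger_force: 0.0
[534.69569892 269.62160601 102.2777023 ] [114.7263851  385.82823681] [346.64361627 458.01605497]
```

View pics/side2.png

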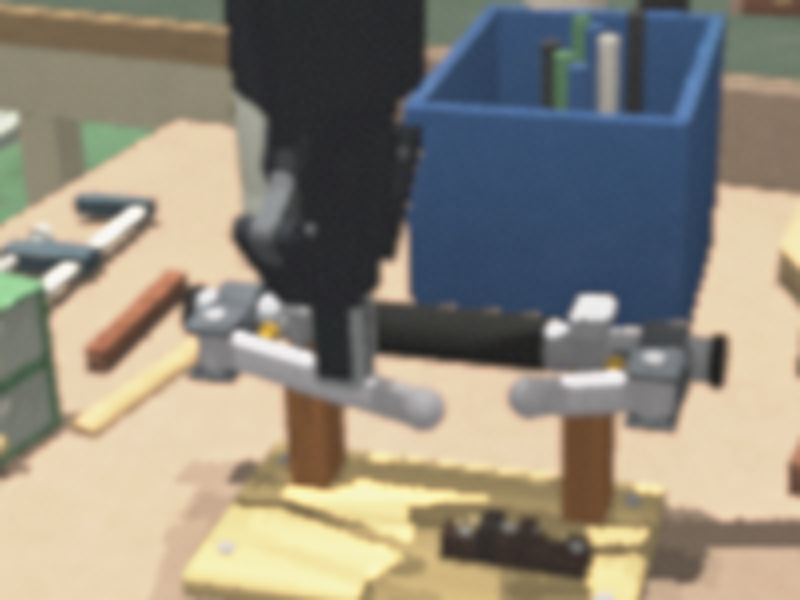

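View pics/top2.png

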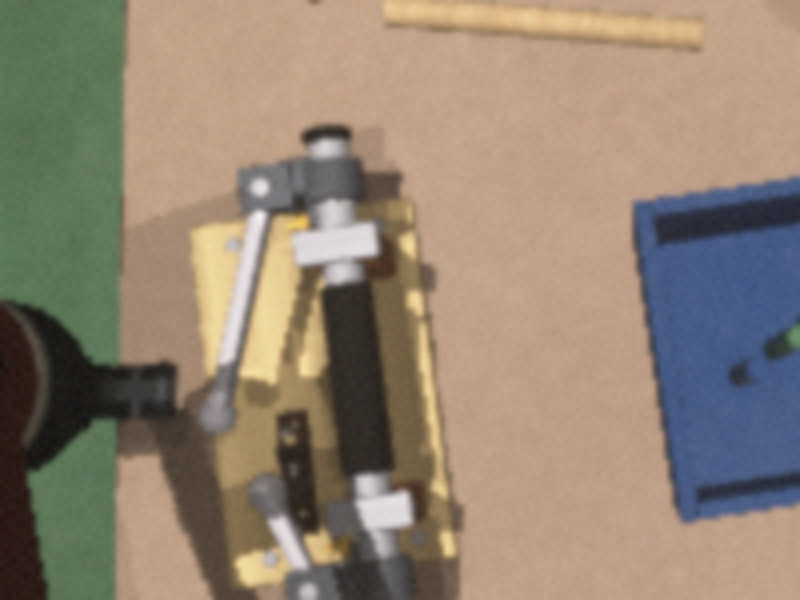

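The side crop shows the finger tip ending at about (345,378), where I predicted row 458. In the top crop the finger's front face is at col 175, further in than I expected. I'll recheck both in settled pictures before touching anything.

```bash
python3 - <<'E'
from h import *
import cv2
print(tri((110+147/4,150+390/4),(170+345/4,150+378/4)))
s=arm.read_state();P=s["position"];print(s["time_s"],P,s["orientation"],s["wrist_force"])
o=[]
for c,(r,q) in {"top":(175,125),"side":(185,200)}.items():
    im=cv2.cvtColor(arm.capture(c),cv2.COLOR_RGB2BGR)[r:r+120,q:q+80]; im=cv2.resize(im,None,fx=5,fy=5,interpolation=cv2.INTER_CUBIC)
    def pt(X,col):
        u=(proj(c,X)-[q,r]+.5)*5; cv2.drawMarker(im,tuple(int(v) for v in u),col,0,14,1)
    pt(P,(0,0,255)); pt(P+[0,-14.5,0],(255,0,255)); pt(P+[0,0,73],(0,128,255))
    pt([546,216,100],(0,255,0)); pt([518,217,104],(255,255,0)); pt([638,192,112],(255,0,0))
    o.append(im)
cv2.imwrite("pics/m3.png",np.hstack(o)); s=arm.read_state();print(s["time_s"],s["position"])
E
```

```text
(array([531.9, 245.8, 127.4]), array([543.2, 250.5, 128.9]))
3.9 [534.69569892 269.62160601 102.2777023 ] [ 3.14149195e+00 -9.57143490e-04 -6.88498003e-05] [-0.73786094 -0.02650445  0.74503378]
4.0 [536.15109465 270.47775624 104.28023935]
```

View pics/m3.png

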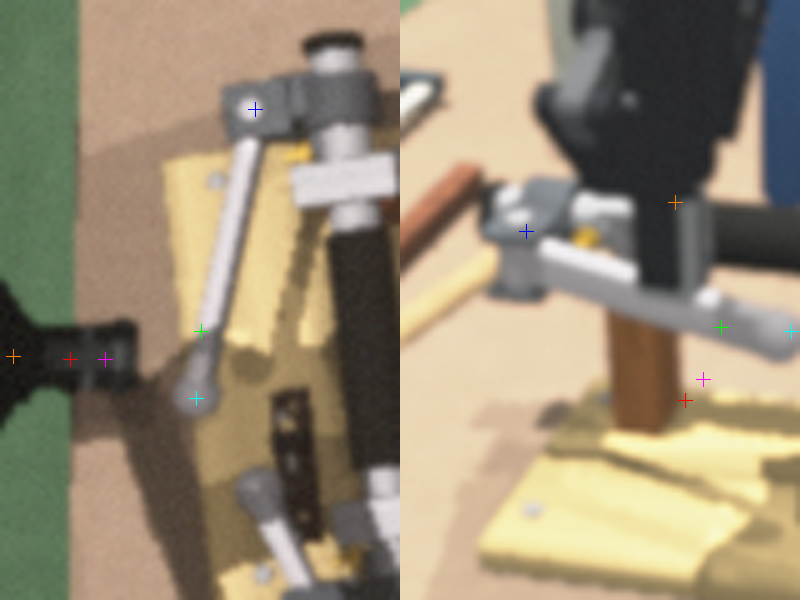

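The marks for the lever points fall on the lever. The drawn TCP, however, lies lower than the visible finger tip, which shows in front of the lever with its bottom near its upper edge. Lowering to a reported z of about 70 gives safe overlap whichever reading is right, because the caul's top is at 34 and the gripper body stays above 140.

```bash
python3 -m jog '[0,0.005,0,0.015,0, 0,0.005,0,0.015,0, 0,0,0,0,0, 0,0,0,0,0, 0,0,0,0,0]'; python3 - <<'E'
from h import *
import cv2
s=arm.read_state();P=s["position"];print(s["time_s"],P,s["orientation"],s["wrist_force"])
o=[]
for c,(r,q) in {"top":(175,125),"side":(185,200)}.items():
    im=cv2.cvtColor(arm.capture(c),cv2.COLOR_RGB2BGR)[r:r+120,q:q+80]; im=cv2.resize(im,None,fx=5,fy=5,interpolation=cv2.INTER_CUBIC)
    def pt(X,col):
        u=(proj(c,X)-[q,r]+.5)*5; cv2.drawMarker(im,tuple(int(v) for v in u),col,0,14,1)
    pt(P,(0,0,255)); pt([546,216,100],(0,255,0))
    o.append(im)
cv2.imwrite("pics/m4.png",np.hstack(o)); s=arm.read_state();print(s["time_s"],s["position"])
E
```

```text
time_s: 4.5
position: [544.8, 270.1, 71.6]
orientation: [-3.142, 0.0, 0.0]
wrist_force: [0.4, 0.6, -0.8]
grip_width: -0.003
finger_force: 0.0
4.5 [544.77247049 270.10517753  71.56111145] [-3.14157521e+00  3.44858868e-04  2.37631642e-04] [ 0.37522909  0.63723832 -0.84011101]
4.6 [545.00428577 270.20879018  72.01775457]
```

View pics/m4.png

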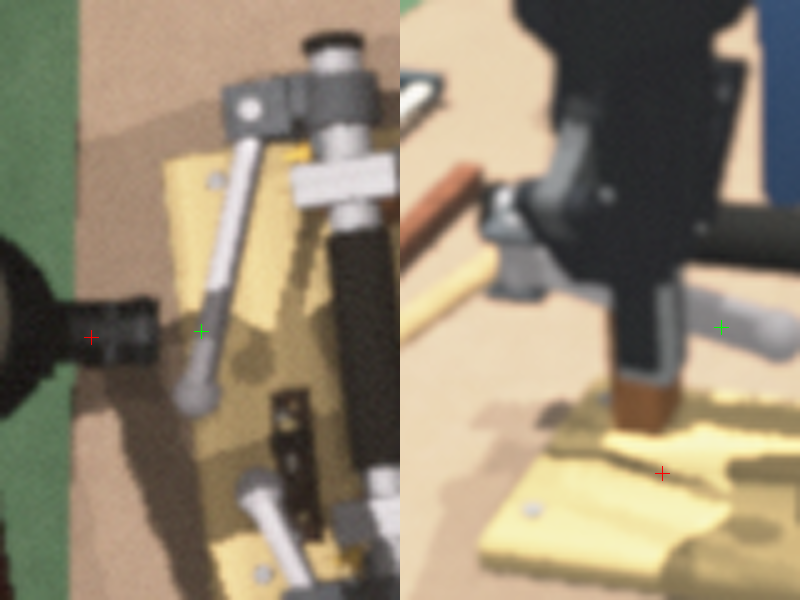

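```bash
python3 - <<'E'
from h import *
print(tri((150.5,241.6),(250,259.8)),tri((156.6,241.6),(252,259)))
E
```

```text
(array([544.7, 247.1,  95.7]), array([556. , 251.9,  97.4])) (array([544.7, 235.5,  90.9]), array([557.6, 241.1,  92.7]))
```

The fingertips now cover the lever in the side view. I'll raise 5 mm and creep in while watching the wrist force.

```bash
python3 -m jog '[0,0.003,0.005,-0.005,0, 0,0,0.008,0,0, 0,0,0.005,0,0, 0,0,0,0,0, 0,0,0,0,0]'; python3 -m jog '[0,0,0.006,0,0, 0,0,0,0,0, 0,0,0,0,0]';  python3 -m jog '[0,0,0.006,0,0, 0,0,0,0,0, 0,0,0,0,0]'; python3 -m jog '[0,0,0.006,0,0, 0,0,0,0,0, 0,0,0,0,0]'
```

```text
time_s: 5.1
position: [547.7, 251.7, 76.6]
orientation: [-3.141, 0.001, 0.0]
wrist_force: [1.0, 0.0, 0.5]
grip_width: 0.002
finger_force: 0.0
time_s: 5.4
position: [547.7, 245.9, 76.5]
orientation: [-3.142, 0.001, 0.0]
wrist_force: [-0.2, 0.7, 0.4]
grip_width: -0.0
finger_force: 0.0
time_s: 5.7
position: [547.7, 239.9, 76.6]
orientation: [-3.142, 0.001, 0.0]
wrist_force: [-0.1, 0.2, -0.2]
grip_width: -0.001
finger_force: 0.0
time_s: 6.0
position: [547.7, 233.8, 76.6]
orientation: [-3.142, 0.001, 0.0]
wrist_force: [1.2, -0.9, -0.0]
grip_width: 0.001
finger_force: 0.0
```

```bash
python3 -m jog '[0,0,0.005,0,0, 0,0,0,0,0, 0,0,0,0,0]'; python3 -m jog '[0,0,0.005,0,0, 0,0,0,0,0, 0,0,0,0,0]'; python3 - <<'E'
from h import *
import cv2
o=[]
for c,(r,q) in {"top":(175,125),"side":(185,200)}.items():
    im=cv2.cvtColor(arm.capture(c),cv2.COLOR_RGB2BGR)[r:r+120,q:q+80]; im=cv2.resize(im,None,fx=5,fy=5,interpolation=cv2.INTER_CUBIC)
    o.append(im)
cv2.imwrite("pics/m5.png",np.hstack(o)); s=arm.read_state();print(s["time_s"],s["position"],s["wrist_force"])
E
```

```text
time_s: 6.3
position: [547.7, 228.9, 76.6]
orientation: [-3.142, 0.001, 0.0]
wrist_force: [-0.4, -0.4, 0.9]
grip_width: 0.0
finger_force: 0.0
time_s: 6.6
position: [547.8, 223.9, 76.6]
orientation: [-3.142, 0.001, -0.0]
wrist_force: [-0.5, 1.1, 0.0]
grip_width: 0.002
finger_force: 0.0
6.7 [547.74615766 224.04456054  76.59952058] [ 0.17904302  0.52015184 -0.64374294]
```

View pics/m5.png

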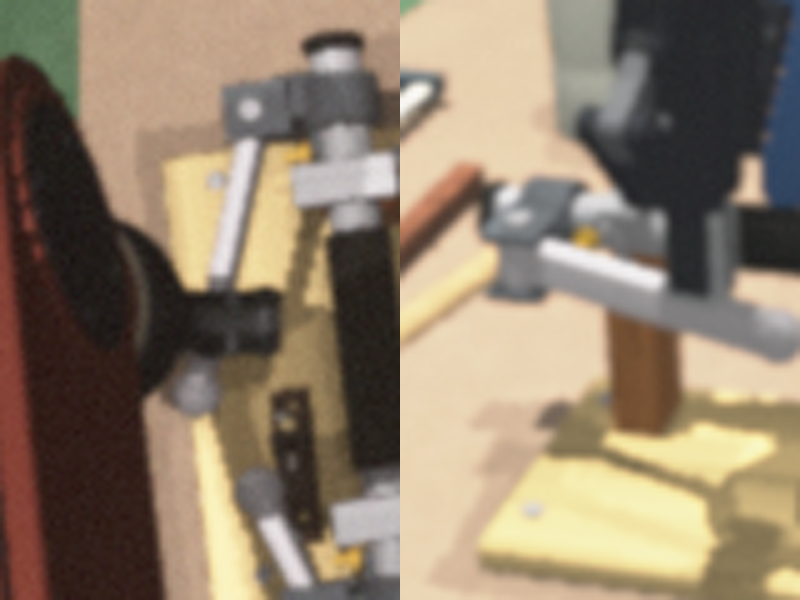

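The lever has not moved. The finger passed over it, so the real tips are higher, and further toward -y, than the reported pose says. The pictures were right. I'll back out and triangulate again.

```bash
python3 -m jog '[0,0,-0.015,-0.01,0, 0,0,-0.03,0,0, 0,0,-0.03,0,0, 0,0,0,0,0, 0,0,0,0,0]'; python3 - <<'E'
from h import *
t=lambda x,y:(125+x/5-.4,175+y/5-.4)
s=lambda x,y:(200+(x-400)/5-.4,185+y/5-.4)
print("m5 tip",tri(t(255,322),s(700,291)),tri(t(281,322),s(705,290)))
print("m4 tip",tri(t(130,333),s(650,376)),tri(t(158,333),s(655,375)))
print("m3 tip",tri(t(110,356),s(665,290)),tri(t(136,356),s(670,290)))
print("lever under finger top edge z109", atz("side",*s(700,291),109))
E
```

```text
time_s: 7.2
position: [547.6, 300.4, 87.1]
orientation: [-3.142, -0.003, -0.001]
wrist_force: [-0.3, -0.8, -0.1]
grip_width: -0.0
finger_force: 0.0
m5 tip (array([549.3, 193.3, 101.3]), array([562.1, 198.6, 102.9])) (array([549.3, 183.4,  96.7]), array([564.4, 189.6,  98.5]))
m4 tip (array([545.5, 246.9,  95.4]), array([556.8, 251.8,  97.1])) (array([545.6, 236.6,  90. ]), array([559.6, 242.7,  92. ]))
m3 tip (array([535.3, 245.4, 129.9]), array([549.4, 251.5, 131.9])) (array([535.2, 236.2, 125.2]), array([551.7, 243.3, 127.4]))
lever under finger top edge z109 [556.97732068 209.00833945 109.        ]
```

The tips really sit about 25–35 mm higher than reported, and their front face about 43 mm ahead of the reported y. I'll lower to a reported z of about 55, which is safe under either reading, and creep in again. Contact should come near a reported y of 258.

```bash
python3 -m jog '[0,-0.005,0,0.016,0, 0,0,0,0.016,0, 0,0,0.015,0,0, 0,0,0.01,0,0, 0,0,0,0,0, 0,0,0,0,0]'; for i in 1; do python3 -m jog '[0,0,0.005,0,0, 0,0,0,0,0, 0,0,0,0,0]'; python3 -m jog '[0,0,0.005,0,0, 0,0,0,0,0, 0,0,0,0,0]'; python3 -m jog '[0,0,0.005,0,0, 0,0,0,0,0, 0,0,0,0,0]'; done | grep -E "pos|wrist"
```

```text
time_s: 7.8
position: [543.7, 273.4, 55.5]
orientation: [-3.141, 0.003, -0.002]
wrist_force: [0.2, 0.6, -0.8]
grip_width: -0.004
finger_force: 0.0
position: [542.9, 269.1, 54.8]
wrist_force: [-0.5, -0.0, -0.0]
position: [542.7, 264.0, 54.5]
wrist_force: [0.1, -0.5, 0.1]
position: [542.8, 258.9, 54.6]
wrist_force: [-0.3, -0.9, -0.5]
```

```bash
(python3 -m jog '[0,0,0.005,0,0, 0,0,0,0,0, 0,0,0,0,0]'; python3 -m jog '[0,0,0.005,0,0, 0,0,0,0,0, 0,0,0,0,0]') | grep -E "pos|wrist"; python3 - <<'E'
from h import *
import cv2
o=[]
for c,(r,q) in {"top":(175,125),"side":(185,200)}.items():
    im=cv2.cvtColor(arm.capture(c),cv2.COLOR_RGB2BGR)[r:r+120,q:q+80]; im=cv2.resize(im,None,fx=5,fy=5,interpolation=cv2.INTER_CUBIC)
    o.append(im)
cv2.imwrite("pics/m6.png",np.hstack(o)); s=arm.read_state();print(s["time_s"],s["position"],s["wrist_force"])
E
```

```text
position: [542.8, 253.9, 54.6]
wrist_force: [-0.3, -0.3, 0.4]
position: [542.7, 248.9, 54.6]
wrist_force: [0.5, 0.3, 0.4]
9.4 [542.7324435  249.03074717  54.57073587] [ 0.28277047 -0.11853653  0.43563075]
```

View pics/m6.png

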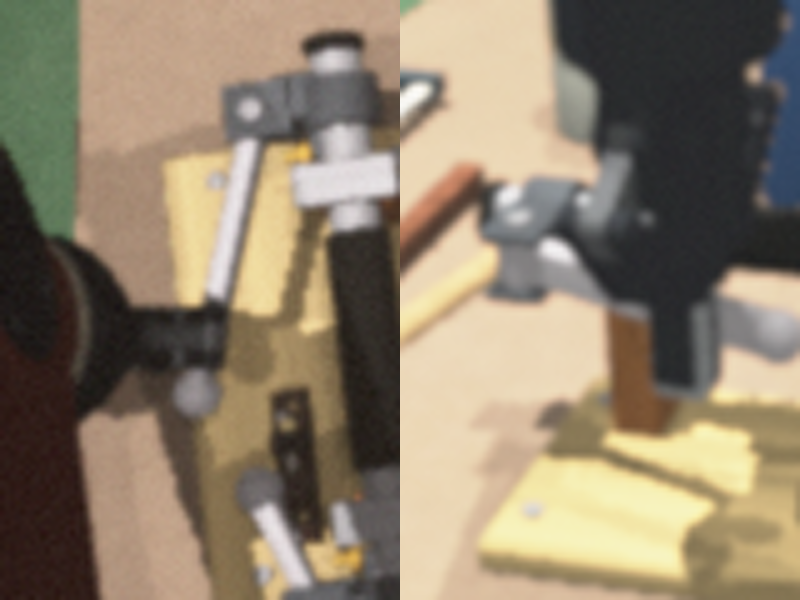

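The finger now covers the lever in the side view, with its tip at row 390, below the lever. In the top view its front face is at col 222, at the lever's outer face, and the lever is still out. I've used all 10 views, so from here I'll rely on force readings and numeric lever detection.

```bash
cat >> h.py <<'E'
def lev():
    # lever tip: bright ball patch position by template match against the untouched picture
    import cv2
    o=[]
    for c,(u,v) in {"top":(163.5,254),"side":(275.5,251)}.items():
        ref=cv2.imread(f"pics/{c}0.png",0); im=cv2.cvtColor(arm.capture(c),cv2.COLOR_RGB2GRAY)
        x,y=int(u)-4,int(v)-4; T=ref[y:y+9,x:x+9]; X,Y=x-8,y-14
        R=cv2.matchTemplate(im[Y:y+23,X:x+40],T,cv2.TM_CCOEFF_NORMED); _,m,_,l=cv2.minMaxLoc(R); o.append((c,l[0]+X-x,l[1]+Y-y,round(m,2)))
    s=arm.read_state(); print(o,s["position"].round(1),s["wrist_force"].round(1),s["time_s"])
E
python3 -c "from h import *; t=lambda x,y:(125+x/5-.4,175+y/5-.4);s=lambda x,y:(200+(x-400)/5-.4,185+y/5-.4);print(tri(t(220,335),s(690,393)));lev()"; python3 -m jog '[0,0,0.004,0,0, 0,0,0,0,0, 0,0,0,0,0]';python3 -m jog '[0,0,0.004,0,0, 0,0,0,0,0, 0,0,0,0,0]'; python3 -c "from h import *; lev()"
```

```text
(array([545. , 214.9,  71. ]), array([557.5, 220.1,  72.5]))
[('top', 0, 0, 0.86), ('side', -1, 13, 0.96)] [542.7 249.1  54.6] [ 0.4 -0.5  0.7] 9.5
time_s: 9.8
position: [542.7, 244.9, 54.5]
orientation: [-3.142, 0.001, 0.0]
wrist_force: [0.4, -0.9, 0.0]
grip_width: -0.001
finger_force: 0.0
time_s: 10.1
position: [542.7, 240.9, 54.6]
orientation: [-3.142, 0.001, 0.0]
wrist_force: [-1.3, -0.8, -0.2]
grip_width: -0.001
finger_force: 0.0
[('top', 1, 1, 0.81), ('side', -1, 13, 0.96)] [542.8 241.   54.6] [ 0.1 -0.2 -1. ] 10.2
```

```bash
sed -i 's/"side":(275.5,251)/"side":(276,251)/; s/X,Y=x-8,y-14/X,Y=x-4,y-7/; s/y+23,X:x+40/y+13,X:x+26/' h.py; python3 -m jog '[0,0,0.004,0,0, 0,0,0,0,0, 0,0,0,0,0]' | grep -E "pos|wr";python3 -m jog '[0,0,0.004,0,0, 0,0,0,0,0, 0,0,0,0,0]' | grep -E "pos|wr"; python3 -m jog '[0,0,0.004,0,0, 0,0,0,0,0, 0,0,0,0,0]' | grep -E "pos|wr"; python3 -c "
from h import *; lev()
for c in ('top','side'):
  for t in ('brake_lever','short_lever'): print(c,t,[(np.round(x['bbox'],1).tolist(),round(x['conf'],2)) for x in arm.search_frame(t,c)[:2]])"
```

```text
position: [542.7, 236.9, 54.6]
wrist_force: [0.2, 0.6, -0.2]
position: [542.7, 233.1, 54.6]
wrist_force: [-1.1, 1.9, -0.1]
position: [542.5, 229.1, 54.5]
wrist_force: [-1.6, 2.3, 0.3]
[('top', 3, 1, 0.59), ('side', 3, -5, 0.7)] [542.6 229.2  54.5] [-1.9  2.2 -0.5] 11.2
top brake_lever [([165.9, 205.5, 14.0, 51.8], 0.82), ([170.2, 268.4, 19.2, 23.8], 0.39)]
top short_lever [([172.4, 268.5, 18.6, 22.0], 0.54)]
side brake_lever [([218.7, 234.0, 63.5, 23.0], 0.62)]
side short_lever [([297.9, 242.6, 41.0, 13.6], 0.55)]
```

Contact: the force is +2 N and the lever's box in the top view has moved 5 px. I'll push on towards the stop.

```bash
python3 -m jog '[0,0,0.005,0,0, 0,0,0.005,0,0, 0,0,0,0,0, 0,0,0,0,0]' | grep -E "pos|wr";python3 -m jog '[0,0,0.004,0,0, 0,0,0,0,0, 0,0,0,0,0]' | grep -E "pos|wr"; python3 -m jog '[0,0,0.003,0,0, 0,0,0,0,0, 0,0,0,0,0]' | grep -E "pos|wr"; python3 -c "
from h import *; lev()
for c in ('top','side'):
  for t in ('brake_lever','short_lever'): print(c,t,[(np.round(x['bbox'],1).tolist(),round(x['conf'],2)) for x in arm.search_frame(t,c)[:2]])"
```

```text
position: [542.5, 218.8, 54.4]
wrist_force: [-2.5, 3.7, -0.5]
position: [542.5, 215.0, 54.5]
wrist_force: [-3.1, 4.4, -0.8]
position: [542.5, 212.2, 54.5]
wrist_force: [-2.4, 4.1, -0.5]
[('top', 13, 2, 0.63), ('side', 6, -6, 0.75)] [542.5 212.2  54.4] [-2.8  4.2 -0.5] 12.5
top brake_lever [([172.5, 207.9, 10.0, 51.1], 0.56)]
top short_lever [([172.6, 265.9, 19.4, 20.9], 0.56)]
side brake_lever [([220.4, 232.8, 68.7, 20.8], 0.93)]
side short_lever [([300.0, 240.3, 40.6, 15.7], 0.72)]
```

```bash
for i in 1; do python3 -m jog '[0,0,0.002,0,0, 0,0,0,0,0]';python3 -m jog '[0,0,0.002,0,0, 0,0,0,0,0]'; python3 -m jog '[0,0,0.002,0,0, 0,0,0,0,0]'; done | grep -E "pos|wr"; python3 -c "
from h import *; lev()
print([(np.round(x['bbox'],1).tolist(),round(x['conf'],2)) for x in arm.search_frame('brake_lever','top')[:2]])"
```

```text
position: [542.4, 210.3, 54.5]
wrist_force: [-3.0, 4.2, 0.4]
position: [542.5, 208.3, 54.5]
wrist_force: [-2.7, 4.7, -0.7]
position: [542.5, 206.3, 54.5]
wrist_force: [-2.8, 4.9, 0.0]
[('top', 16, 2, 0.83), ('side', 7, -7, 0.66)] [542.4 206.4  54.5] [-3.5  4.6  0.4] 13.4
[([173.9, 205.5, 12.8, 52.1], 0.68)]
```

```bash
for i in 1; do python3 -m jog '[0,0,0.0015,0,0, 0,0,0,0,0]';python3 -m jog '[0,0,0.0015,0,0, 0,0,0,0,0]'; python3 -m jog '[0,0,0.0015,0,0, 0,0,0,0,0]'; done | grep -E "pos|wr"
```

```text
position: [542.5, 205.0, 54.5]
wrist_force: [-3.5, 5.1, -0.1]
position: [542.5, 203.5, 54.5]
wrist_force: [-3.2, 4.9, 0.7]
position: [542.6, 202.6, 54.6]
wrist_force: [-3.1, 6.7, 0.3]
```

```bash
for i in 1; do python3 -m jog '[0,0,0.001,0,0, 0,0,0,0,0]';python3 -m jog '[0,0,0.001,0,0, 0,0,0,0,0, 0,0,0,0,0]'; done | grep -E "pos|wr"; python3 -c "from h import *; lev()"
```

```text
position: [542.5, 202.4, 54.6]
wrist_force: [-1.8, 10.2, -1.1]
position: [542.5, 202.2, 54.6]
wrist_force: [-1.5, 13.4, -1.4]
[('top', 17, 1, 0.58), ('side', 17, -4, 0.17)] [542.5 202.2  54.6] [-2.5 12.7 -1.6] 14.65
```

That is the stop: the force rose from 5 to 13 N while the position stalled at y = 202. I'll release fully and check.

```bash
python3 -m jog '[0,0,-0.012,0,0, 0,0,-0.015,0,0, 0,0,-0.015,0,0, 0,0,-0.008,0,0, 0,0,0,0,0, 0,0,0,0,0, 0,0,0,0,0, 0,0,0,0,0]' | grep -E "pos|wr"; python3 -c "
from h import *; lev()
print([(np.round(x['bbox'],1).tolist(),round(x['conf'],2)) for x in arm.search_frame('brake_lever','top')[:2]])"
```

```text
position: [542.8, 249.0, 54.5]
wrist_force: [0.5, -1.0, -0.1]
[('top', 0, 0, 0.84), ('side', 0, -1, 0.82)] [542.8 249.   54.6] [-0.1 -0.2 -0.7] 15.55
[([161.7, 204.1, 17.7, 55.9], 0.57), ([203.8, 147.6, 82.8, 16.8], 0.51)]
```

The lever is fully out again. Now the second press, to a reported y of about 203 plus a small preload.

```bash
python3 -m jog '[0,0,0.01,0,0, 0,0,0.008,0,0, 0,0,0.008,0,0, 0,0,0.008,0,0, 0,0,0.006,0,0, 0,0,0.004,0,0, 0,0,0,0,0, 0,0,0,0,0]' | grep -E "pos|wr"; python3 -m jog '[0,0,0.002,0,0, 0,0,0.001,0,0, 0,0,0.001,0,0, 0,0,0,0,0, 0,0,0,0,0]' | grep -E "pos|wr"
```

```text
position: [541.9, 205.6, 54.4]
wrist_force: [-2.9, 5.0, -0.2]
position: [542.0, 202.6, 54.4]
wrist_force: [-2.6, 7.7, -0.4]
```

```bash
python3 -m jog '[0,0,0.001,0,0, 0,0,0.001,0,0, 0,0,0,0,0, 0,0,0,0,0, 0,0,0,0,0, 0,0,0,0,0]' | grep -E "pos|wr"; python3 -c "
from h import *; lev()
print([(np.round(x['bbox'],1).tolist(),round(x['conf'],2)) for x in arm.search_frame('short_lever','side')[:1]])"
```

```text
position: [542.0, 202.2, 54.5]
wrist_force: [-2.5, 12.4, -1.7]
[('top', 17, 1, 0.53), ('side', 17, -3, 0.17)] [542.  202.2  54.5] [-2.9 13.  -1.1] 17.6
[([299.2, 243.0, 42.2, 13.3], 0.63)]
```

It is held steady at the stop with about 13 N, and the short lever has not moved.

```bash
python3 -c "
from bench import arm
print(arm.close_job())"
```

```text
the job is handed in; nothing more can be done
None
```

I pressed the long lever to its stop, let it come fully out, pressed it to the stop a second time, and handed the job in with the fingers still holding it there at about 13 N; the short lever looked unmoved, the wrist force gave no sign of touching anything else, and no verdict came back.

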